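# Draw the catch-guarded bolt of a reagent chest

### The job

Unbolt the reagent chest on the lab bench: press its spring safety catch all the way down with one fingertip and, keeping it down, push the bolt with the other fingertip until it is fully drawn; then let go so that the catch springs back up behind the bolt. Only press and push: the chest must not be shoved or lifted, and the glassware and the other things around and on it stay where they stand.

Things in the scene. Friction and masses are not known exactly. Their poses are not given: they have to be found in the camera images.
- chest: Grey steel reagent chest standing loose on the bench, 200 mm (its x) by 300 mm (its y) by 90 mm high, 4 kg. Origin: centre of its underside; z up. On the flat lid (z = 90 mm) lie the bolt, along the line x = +30 mm, and the long black catch pad, along x = -30 mm, both parallel to the chest's y. All sizes below are in the chest's axes, heights above the bench. The bolt's guides and keeper, at y = -115, -75 and +55 mm on the bolt's line, 14 mm long, reach up to 105 mm.
- bolt_tab (a point): Centre of the top of the bolt's upright finger tab: a steel plate 34 mm (x) by 10 mm (y), reaching from 104 up to 132 mm; this point is at chest (30, -20 + bolt travel, 132) mm. Pushed on its -y face, the bolt slides to the chest's +y, away from the keeper. The bolt rod under it is 10 mm thick, top at 103 mm.
- bolt (a joint): Travel of the bolt in m: 0 = shot (locked), 0.038 = fully drawn, against its stop, toward the chest's +y. It slides with about 2.5 N of friction and stays where it is left. A small lug on its -x side is blocked after 2 mm of travel unless the catch is down by more than 5 mm; past 0.032 the lug is clear and the catch can rise behind it.
- catch_pad (a point): Centre of the top of the catch pad, a long ribbed black bar 30 mm (x) by 110 mm (y), at chest (-30, -15, 118 - catch travel) mm. It is pressed straight down; a fingertip may slide along it while pressing. Fully down its top is at 110 mm; its housing round it is lower (104 mm). Pad and tab are 60 mm apart centre to centre across the bolt's line, so two fingertips at one height can press the pad and push the tab.
- catch (a joint): Travel of the catch in m: 0 = up, 0.008 = fully pressed. A spring returns it: about 4 N to start, 7 N fully down. A steel bar fixed to the pad (chest y +15 to +35 mm, top at 103 mm when up) reaches across to the bolt and is the stop in front of its lug.
- jar: Small closed amber jar, 42 mm diameter, 55 mm high, standing loose on the chest's lid at its +y end near chest (-45, 112) mm; origin at the centre of its underside. To be left alone.
- flask: Conical glass flask, 84 mm diameter, 126 mm high, on the bench beyond the chest's +x side; origin at the centre of its underside. To be left alone.
- beaker: Clear plastic beaker, 62 mm rim diameter, 75 mm high, on the bench off the chest's -y end; origin at the centre of its underside. To be left alone.
- rack: White test-tube rack with four glass tubes, 55 by 110 mm, 99 mm high, on the bench off the chest's +y end; origin at the centre of its underside. To be left alone.

How it is judged:
On the way, in this order (a step that is already met when the one before it is completed fails the run):
1. the catch is pressed down while the bolt is still shot (value of joint catch above 0.0055 m and value of joint bolt below 0.006 m), for 0.05 s.
2. the bolt is drawn past 33 mm with the catch still held down (value of joint catch above 0.0052 m and value of joint bolt above 0.033 m), for 0.05 s.
At the end, for the whole second after the job is handed in: The bolt is drawn by at least 33 of its 38 mm, the catch has sprung up to within 2 mm, the chest stands flat within 25 mm of where it was, and the jar, flask, beaker and rack are within 30 mm of where they were (value of joint bolt above 0.033 m and value of joint catch below 0.002 m and angle between chest's own z axis and vertical below 0.03 rad and height (world z) of chest below 0.004 m and distance of chest from where it was at the start of the episode below 0.025 m and distance of each of jar, flask, beaker, rack from where it was at the start of the episode below 0.03 m); the robot touches nothing.
It fails at once if the chest is lifted, or shoved by more than 25 mm (height (world z) of chest above 0.01 m or angle between chest's own z axis and vertical above 0.06 rad or distance of chest from where it was at the start of the episode above 0.025 m).
It fails at once if the jar, flask, beaker or rack is moved by more than 30 mm or tipped (distance of any of jar, flask, beaker, rack from where it was at the start of the episode above 0.03 m or angle between any of jar, flask, beaker, rack's own z axis and vertical above 0.35 rad).
It also fails if it takes over 38 s, if anything falls off the work surface, if the arm or the gripper's body presses on something with over 40 N, if the wrist force passes 120 N, or if a joint passes its speed limit or range.

### The arm

A 7-joint arm with a two-finger parallel gripper is mounted at the origin on the work surface. World frame = base frame: x ahead of the robot, y to its left, z up, the work surface at z = 0. Lengths are in m, angles in rad, forces in N, time in s.
With the tool pointing down it reaches from about 0.4 to 0.85 m from the base axis. Payload 4.5 kg.
Tool frame: the origin (TCP) lies at the very end of the fingers, on their centre line; the grasp point (between the pads) lies 19 mm behind it (tcp_to_grasp is the z of the grasp point in the tool frame, in m); z points along the fingers, y is the line along which they close (so a half turn about z gives the same grasp; the last joint's range is limited). The gripper opens to 88 mm and grips with 3 to 60 N. Pads are 18 mm wide; open, the fingers measure 123 mm over their backs; the gripper's body (75 mm by 187 mm) begins 45 mm behind the grasp point.
Start: joints at [-1.132, 0.689, -0.195, 1.565, 0.157, 0.902, -0.215], TCP at [0.246, 0.575, 0.239] pointing down, gripper open.
Joint ranges: [-3.01, 3.01], [-0.46, 2.08], [-1.47, 1.51], [0.13, 2.56], [-1, 4.14], [0.04, 2.09], [-2.66, 2.66]. Speed limits (rad/s): [2.57, 2.57, 3.14, 3.14, 3.14, 3.14, 3.14].

### API

Orientations are given as a unit quaternion [x, y, z, w].
In Python, from plant import * gives the robot as it stands. The module is installed in compiled form; this text tells all that it offers.
- The arm moves only by the shell command python3 -m jog 'ROWS' [OPENING] [FORCE]. ROWS is JSON, a list that holds one entry, the list of rows, each a list of 6 numbers: the shift along the tool's x, y, z in m, then the turn, a rotation vector about the tool's x, y, z in rad. In form: [[[dx, dy, dz, ax, ay, az], ...]]. A call has 1 to 12 rows; each row shifts and turns the commanded pose from where the row before left it, along the tool's axes as they then stand; what a row does not reach is not made up. A row lasts 1/8 s, in which the tool goes at most 62.5 mm and 10.7 degrees, less where a joint would pass 70% of its speed; a pose out of reach is approached as far as the arm can. A call with a gripper value outside its range is refused whole. OPENING is the finger opening in m, from 0 to 0.0881, set as the call begins (- or left out, the last holds). The fingers move at their own pace and stop on an object; FORCE is the grip in N (left out, the last holds). Time passes only in rows, so rows that do not move let the fingers close. It gives the time, the measured TCP pose, the force, the opening and the grip force at its end, in the units of the state.
- get_state(): the state, without advancing time (a new reading comes with each control period).
- snapshot(name): name is "side" or "top" or "wrist"; returns a dict with "frame" (420x560x3 uint8, red, green, blue), "mtx" (3x3 intrinsics, pixels), "D" ([k1, k2, p1, p2, k3] as OpenCV has them; the pictures are not rectified), "xyz" and "orientation" of the camera in the world; the wrist camera has in their place "mount" (4x4, takes a point from camera to tool coordinates, whose origin is the TCP and whose axes are the flange's). Camera axes: x right, y down, z forward; pixel columns grow to the right and rows downward; lengths in m; the calibration is good to about 2 mm. A picture is of the moment at which its call begins: read the wrist's pose just before it. There is no depth.
- finish_job(): hands the job in; it is judged then, once.
The state is a dict: "clock": time; "q": joint angles; "qd": joint speeds; "joint_torque": joint torques, N m; "tool_pos": TCP position; "eef_rot": TCP orientation; "contact_force": force on the tool from outside, world axes, zero at the start; "moment": the same for the moment, N m; "opening": opening from 0.0 (shut) to 1.0 (fully open); "finger_force": force on a finger pad.
Only numpy, scipy, OpenCV 4.12 (cv2) and the standard library are available. Lean on these libraries where they do the work, as an engineer would, in place of code of your own. Each camera call takes 0.05 s, during which the arm holds its last target. There are 200 camera calls.

## Working session

There is one attempt and no reset: what is moved stays moved. The work goes in short steps, Python scripts to look and compute and a shell command to move; the robot and the scene stay as the last step left them, time stands still between calls to the robot, and variables do not carry over. Pictures are saved under pics/ and viewed, at most 10 in all, crops included, and the job is handed in when it is done.

```bash
mkdir -p pics; python3 - <<'E'
from plant import *
import cv2,json
s=get_state();print(s['clock'],s['tool_pos'],s['eef_rot'],s['opening'])
for n in("top","side"):
    d=snapshot(n);cv2.imwrite(f"pics/{n}0.png",d["frame"][:,:,::-1])
    print(n,d["mtx"],d["D"],d["xyz"],d["orientation"])
    import pickle;pickle.dump(d,open(f"{n}0.pkl","wb"))
E
```

```text
0.0 [0.24594799 0.57389577 0.23790684] [ 2.00981294e-01  9.79594662e-01 -8.98035299e-04 -1.06926977e-04] 1.0004839269398562
top [[431.97912971   0.         285.57758785]
 [  0.         431.97912971 205.19919303]
 [  0.           0.           1.        ]] [-0.04920895  0.          0.          0.          0.        ] [0.44273645 0.08371785 1.14661879] [ 0.71315042 -0.69569543  0.06545924 -0.05603063]
side [[529.71135846   0.         276.75575331]
 [  0.         529.71135846 205.07805661]
 [  0.           0.           1.        ]] [-0.05166186  0.          0.          0.          0.        ] [ 0.17904341 -0.89665547  0.84825411] [ 0.86366285 -0.18441459  0.09418064 -0.45957343]
```

View pics/top0.png

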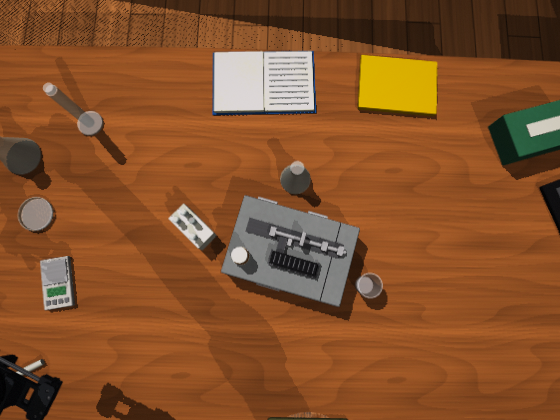

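View pics/side0.png

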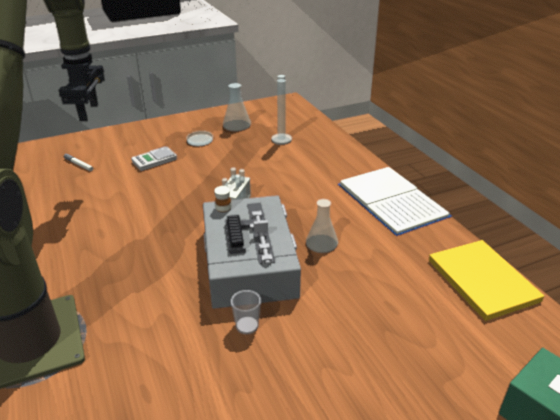

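The top view shows the chest lid with corners near (245,197), (358,228), (340,306) and (222,273). The bolt is on the upper (+x) side, the pad is at about (295,263), and the jar is at (239,256), which is the chest's +y end. I'll enlarge it.

```bash
python3 - <<'E'
import cv2,pickle
d=pickle.load(open("top0.pkl","rb"))
f=d["frame"][180:320,210:390,::-1]
cv2.imwrite("pics/c1.png",cv2.resize(f,None,fx=4.2,fy=4.2,interpolation=cv2.INTER_CUBIC))
E
```

```text
(no output)
```

View pics/c1.png

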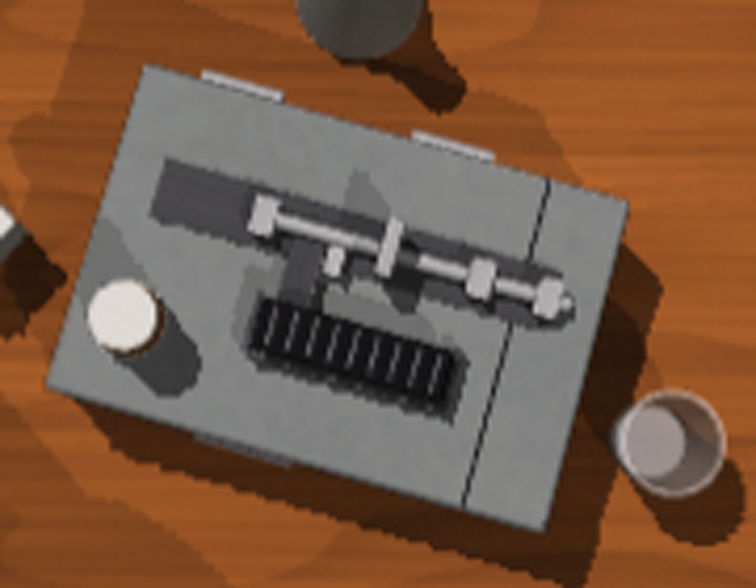

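The crop shows the lid corners at (146,66), (628,203), (545,530) and (47,386), the tab top at (391,247), and the pad centre at (357,353). I'll fit the pose to these.

```bash
cat >h.py <<'E'
import numpy as np,cv2,pickle
from scipy.spatial.transform import Rotation as R
from scipy.optimize import least_squares
def rays(d,px):
    n=cv2.undistortPoints(np.array(px,float).reshape(-1,1,2),d["mtx"],np.array(d["D"])).reshape(-1,2)
    r=R.from_quat(d["orientation"]).as_matrix() if "orientation" in d else d["R"]
    return np.c_[n,np.ones(len(n))]@r.T
def at_z(d,px,z):
    v=rays(d,px);o=np.array(d["xyz"]);return o+v*((np.array(z)-o[2])/v[:,2])[:,None]
def fit(W,C):  # planar rigid fit world<-chest
    f=lambda p:(R.from_euler('z',p[2]).as_matrix()[:2,:2]@C[:,:2].T+p[:2,None]-W[:,:2].T).ravel()
    s=least_squares(f,[.5,0,0]);return s.x,f(s.x).reshape(2,-1).T*1e3
E
python3 - <<'E'
from h import *
d=pickle.load(open("top0.pkl","rb"))
c=np.array([[146,66],[628,203],[545,530],[47,386],[391,247],[357,353]])
px=(c+.5)/4.2-.5+[210,180]
W=at_z(d,px,[.09]*4+[.132,.118])
C=np.array([[.1,.15],[.1,-.15],[-.1,-.15],[-.1,.15],[.03,-.02],[-.03,-.015]])
p,r=fit(W,C);print(W.round(4),p,np.degrees(p[2]),r.round(1),sep="\n")
from plant import get_state
s=get_state();M=R.from_quat(s['eef_rot']).as_matrix();print(M.round(3))
Rc=R.from_euler('z',p[2]).as_matrix()
for n,x in(("tab",[.03,-.02,.132]),("pad",[-.03,-.015,.118])):print(n,Rc@x+[p[0],p[1],0])
w=at_z(d,[(295,166),(191,213)],[.126,.08]);print("flask/rack",w)
print("chest y axis",Rc[:,1])
E
```

```text
[[ 0.6487  0.1749  0.09  ]
 [ 0.5742 -0.1113  0.09  ]
 [ 0.385  -0.063   0.09  ]
 [ 0.4597  0.2245  0.09  ]
 [ 0.5408  0.03    0.132 ]
 [ 0.4819  0.0474  0.118 ]]
[ 0.5165137   0.0560591  -0.25352608]
-14.525974336726172
[[ 2.2  1.3]
 [ 1.5 -2.9]
 [-2.9 -1. ]
 [-2.3  1.8]
 [-0.3 -0.8]
 [ 1.8  1.7]]
[[-0.919  0.394 -0.001]
 [ 0.394  0.919 -0.002]
 [-0.    -0.002 -1.   ]]
tab [0.54053834 0.02917385 0.132     ]
pad [0.48371039 0.04906315 0.118     ]
flask/rack [[0.71782183 0.05145602 0.126     ]
 [0.60230618 0.30717756 0.08      ]]
chest y axis [0.25081888 0.96803403 0.        ]
```

The fit is consistent to within 3 mm. With tool y along chest +x, tool x is chest +y, so the turn needed is +81° about tool z. The finger centres need to be 60 mm apart, which gives an opening of about 42 mm. I'll translate first, staying high, then turn.

```bash
python3 -m jog '[[[-0.038,-0.034,0,0,0,0],[-0.038,-0.034,0,0,0,0],[-0.038,-0.034,0,0,0,0],[-0.038,-0.034,0,0,0,0],[-0.038,-0.034,0,0,0,0],[-0.038,-0.034,0,0,0,0],[-0.038,-0.034,0,0,0,0],[-0.038,-0.034,0,0,0,0],[-0.038,-0.034,0,0,0,0],[-0.038,-0.034,0,0,0,0],[-0.038,-0.034,0,0,0,0],[-0.038,-0.034,0,0,0,0]]]' 0.0425
python3 -m jog '[[[0,0,0,0,0,0.177],[0,0,0,0,0,0.177],[0,0,0,0,0,0.177],[0,0,0,0,0,0.177],[0,0,0,0,0,0.177],[0,0,0,0,0,0.177],[0,0,0,0,0,0.177],[0,0,0,0,0,0.177],[0,0,0,0,0,0],[0,0,0,0,0,0]]]'
cat > w.py <<'E'
from h import *
from plant import *
P=[ 0.5165137,0.0560591,-0.25352608]
s=get_state();T=np.array(s['tool_pos']);M=R.from_quat(s['eef_rot']).as_matrix()
Rc=R.from_euler('z',P[2]).as_matrix()
print("t",s['clock'],"chest mm",(Rc.T@(T-[P[0],P[1],0])*1e3).round(1),"rot in chest",(Rc.T@M).round(3).tolist(),"q",np.round(s['q'],2),"op",s['opening']*88.1,"F",s['contact_force'])
E
cat > wp.py <<'E'
import sys
from w import *
d=snapshot("wrist");cv2.imwrite(f"pics/{sys.argv[1]}.png",d["frame"][:,:,::-1])
m=np.array(d["mount"]);d["R"]=M@m[:3,:3];d["xyz"]=M@m[:3,3]+T
pickle.dump(d,open(f"{sys.argv[1]}.pkl","wb"))
E
python3 wp.py w1
```

```text
clock: 1.6
tool_pos: [0.505, 0.0183, 0.2385]
eef_rot: [0.201, 0.98, 0.0, -0.0]
contact_force: [0.4, 0.3, -0.7]
opening: 0.482
finger_force: 0.0
clock: 2.85
tool_pos: [0.5044, 0.02, 0.2385]
eef_rot: [0.789, 0.615, -0.0, -0.0]
contact_force: [0.1, -0.3, 0.1]
opening: 0.483
finger_force: 0.0
t 2.85 chest mm [ -2.7 -37.9 238.5] rot in chest [[-0.007, 1.0, -0.0], [1.0, 0.007, -0.0], [-0.0, -0.0, -1.0]] q [-0.23  0.54  0.15  1.93 -0.13  0.68 -0.24] op 42.555144591869045 F [ 0.14852454 -0.34969238  0.06042296]
```

View pics/w1.png

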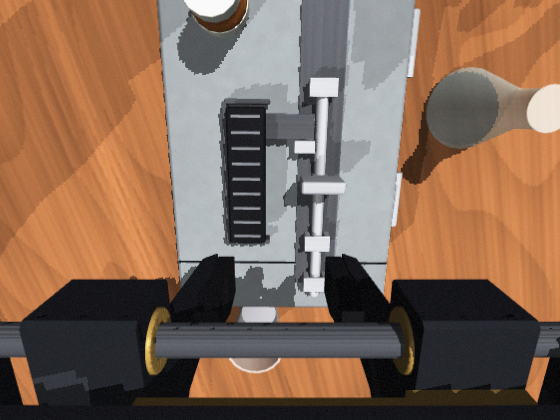

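The wrist view shows the tab top at about (324,183) and the pad top spanning (229..266, 104..237). The fingertips are at about (225,260) and (335,260). Next I'll refine in chest axes.

```bash
python3 - <<'E'
from w import *
d=pickle.load(open("w1.pkl","rb"))
W=at_z(d,[(324,182),(303,182),(345,182),(248,104),(248,237),(229,237),(266,237),(179,262),(387,263)],[.132]*3+[.118]*4+[.09]*2)
print(((W-[P[0],P[1],0])@Rc*1e3).round(1))
# fingertip pixels: project TCP +-30mm along tool y
m=np.linalg.inv(np.array(d["mount"]))
for y in(-.03,.03):
  q=m[:3,:3]@[0,y,0]+m[:3,3];print(y,cv2.projectPoints(q.reshape(1,3),np.zeros(3),np.zeros(3),d["mtx"],np.array(d["D"]))[0].ravel())
E
```

```text
t 2.9 chest mm [ -2.6 -38.  238.6] rot in chest [[-0.006, 1.0, -0.0], [1.0, 0.006, 0.0], [0.0, -0.0, -1.0]] q [-0.23  0.54  0.15  1.93 -0.13  0.68 -0.25] op 42.28074347471586 F [ 0.30137307 -0.15960889 -0.09360106]
[[  30.8  -16.   132. ]
 [  14.9  -16.1  132. ]
 [  46.6  -15.9  132. ]
 [ -26.8   40.   118. ]
 [ -28.8  -66.1  118. ]
 [ -44.7  -66.3  118. ]
 [ -13.8  -66.   118. ]
 [ -97.3 -102.7   90. ]
 [  99.5 -102.2   90. ]]
-0.03 [216.06555127 272.55678663]
0.03 [342.60173748 272.66710648]
```

```bash
python3 -m jog '[[[-0.004,0.004,0.03,0,0,0],[0,0,0.03,0,0,0],[0,0,0.03,0,0,0],[0,0,0.02,0,0,0],[0,0,0,0,0,0],[0,0,0,0,0,0]]]'
python3 w.py
python3 -m jog '[[[0,0,0.003,0,0,0],[0,0,0.003,0,0,0],[0,0,0.003,0,0,0],[0,0,0,0,0,0],[0,0,0,0,0,0]]]'
python3 wp.py w2
```

```text
clock: 3.65
tool_pos: [0.508, 0.015, 0.1293]
eef_rot: [0.79, 0.614, 0.001, 0.0]
contact_force: [0.2, 0.5, 0.1]
opening: 0.481
finger_force: 0.0
t 3.65 chest mm [  2.1 -41.9 129.3] rot in chest [[-0.004, 1.0, 0.001], [1.0, 0.004, 0.001], [0.001, 0.001, -1.0]] q [-0.18  0.72  0.1   2.02 -0.16  0.4  -0.2 ] op 42.34877660988078 F [0.22713649 0.51725935 0.12959679]
clock: 4.28
tool_pos: [0.5075, 0.015, 0.1197]
eef_rot: [0.79, 0.613, 0.0, -0.0]
contact_force: [0.7, -0.1, -0.7]
opening: 0.479
finger_force: 0.0
t 4.275 chest mm [  1.6 -42.  119.7] rot in chest [[-0.004, 1.0, -0.0], [1.0, 0.004, 0.0], [0.0, -0.0, -1.0]] q [-0.18  0.74  0.09  2.03 -0.17  0.38 -0.2 ] op 42.21254735949367 F [ 0.74181465 -0.12556845 -0.69996414]
```

View pics/w2.png

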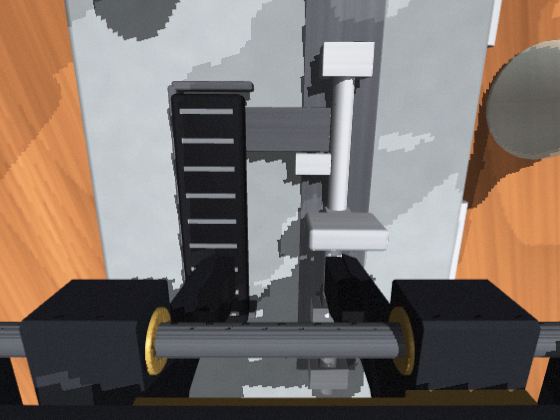

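The left tip (about 215,260) is over the pad, and the right tip (about 340,260) is behind the tab face (305..387, 230..250). Pressing down next.

```bash
python3 -m jog '[[[0,0,0.002,0,0,0],[0,0,0.002,0,0,0],[0,0,0,0,0,0],[0,0,0,0,0,0]]]'
python3 -m jog '[[[0,0,0.002,0,0,0],[0,0,0.002,0,0,0],[0,0,0.001,0,0,0],[0,0,0,0,0,0],[0,0,0,0,0,0]]]'; python3 w.py
```

```text
clock: 4.82
tool_pos: [0.5077, 0.015, 0.1159]
eef_rot: [0.79, 0.613, 0.0, 0.0]
contact_force: [-0.8, -0.5, 4.6]
opening: 0.482
finger_force: 2.0
clock: 5.45
tool_pos: [0.5077, 0.015, 0.1108]
eef_rot: [0.79, 0.613, 0.0, 0.0]
contact_force: [-0.0, -0.1, 4.8]
opening: 0.481
finger_force: 3.0
t 5.45 chest mm [  1.7 -41.9 110.8] rot in chest [[-0.004, 1.0, 0.0], [1.0, 0.004, 0.0], [0.0, 0.0, -1.0]] q [-0.17  0.75  0.09  2.03 -0.17  0.36 -0.2 ] op 42.364212141027316 F [-0.04128553 -0.10430461  4.82869843]
```

```bash
python3 -m jog '[[[0,0,0.001,0,0,0],[0,0,0,0,0,0],[0,0,0,0,0,0]]]'; python3 w.py
```

```text
clock: 5.82
tool_pos: [0.5077, 0.015, 0.1103]
eef_rot: [0.79, 0.613, 0.0, 0.0]
contact_force: [-0.1, 0.2, 11.7]
opening: 0.482
finger_force: 5.7
t 5.825 chest mm [  1.8 -42.  110.3] rot in chest [[-0.003, 1.0, 0.001], [1.0, 0.003, 0.0], [0.0, 0.001, -1.0]] q [-0.17  0.75  0.09  2.03 -0.17  0.36 -0.2 ] op 42.44073300723553 F [-0.13146101  0.23428666 11.72818912]
```

The catch is on its stop at about 12 N. Pushing the bolt now.

```bash
python3 -m jog '[[[0.004,0,0,0,0,0],[0.004,0,0,0,0,0],[0.004,0,0,0,0,0],[0.004,0,0,0,0,0],[0.004,0,0,0,0,0],[0.004,0,0,0,0,0],[0,0,0,0,0,0]]]'; python3 w.py
python3 -m jog '[[[0.004,0,0,0,0,0],[0.004,0,0,0,0,0],[0.004,0,0,0,0,0],[0.004,0,0,0,0,0],[0.002,0,0,0,0,0],[0,0,0,0,0,0]]]'; python3 wp.py w3
```

```text
clock: 6.7
tool_pos: [0.5123, 0.0326, 0.1103]
eef_rot: [0.791, 0.612, -0.003, 0.002]
contact_force: [-2.6, -11.9, 13.7]
opening: 0.484
finger_force: 7.5
t 6.7 chest mm [  1.8 -23.8 110.3] rot in chest [[0.001, 1.0, -0.0], [1.0, -0.001, -0.007], [-0.007, -0.0, -1.0]] q [-0.22  0.76  0.1   2.02 -0.18  0.38 -0.23] op 42.638243313543825 F [ -2.60058626 -11.92147061  13.67393508]
clock: 7.45
tool_pos: [0.5169, 0.0503, 0.1103]
eef_rot: [0.791, 0.612, -0.002, 0.002]
contact_force: [-2.8, -11.5, 12.4]
opening: 0.484
finger_force: 6.8
t 7.45 chest mm [  1.9  -5.5 110.3] rot in chest [[0.001, 1.0, 0.0], [1.0, -0.001, -0.006], [-0.006, 0.0, -1.0]] q [-0.26  0.76  0.11  2.   -0.19  0.39 -0.26] op 42.646018499596956 F [ -2.76764972 -11.54292029  12.41577332]
```

View pics/w3.png

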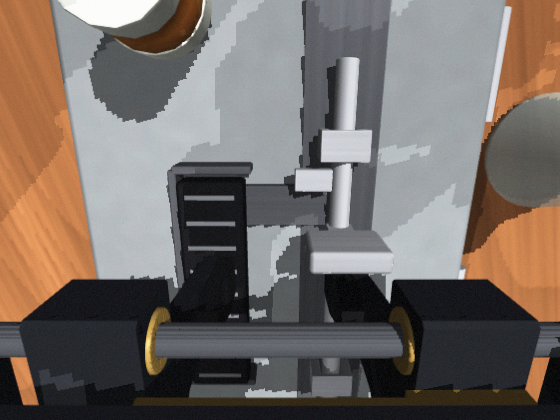

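The bolt is moving, with the lug at (313,180) now over the bar. Continuing until the stop force rises.

```bash
python3 -m jog '[[[0.003,0,0,0,0,0],[0.003,0,0,0,0,0],[0.003,0,0,0,0,0],[0,0,0,0,0,0]]]'; python3 w.py|cut -c1-60
python3 -m jog '[[[0.001,0,0,0,0,0],[0.001,0,0,0,0,0],[0,0,0,0,0,0]]]'; python3 w.py|cut -c1-60
```

```text
clock: 8.0
tool_pos: [0.5187, 0.057, 0.1103]
eef_rot: [0.792, 0.611, -0.004, 0.003]
contact_force: [-3.1, -13.0, 13.3]
opening: 0.48
finger_force: 9.1
t 8.0 chest mm [  1.9   1.4 110.3] rot in chest [[0.004, 1.0
clock: 8.38
tool_pos: [0.5187, 0.0571, 0.1103]
eef_rot: [0.793, 0.61, -0.004, 0.003]
contact_force: [-5.0, -17.3, 14.7]
opening: 0.481
finger_force: 10.2
t 8.375 chest mm [  1.9   1.5 110.3] rot in chest [[0.006, 1
```

```bash
python3 wp.py w4 | cut -c1-60; python3 - <<'E'
from plant import *
import cv2,pickle
d=snapshot("side");pickle.dump(d,open("side1.pkl","wb"))
f=cv2.resize(d["frame"][150:320,180:350,::-1],(600,600),interpolation=cv2.INTER_CUBIC)
g=cv2.resize(cv2.imread("pics/w4.png"),None,fx=.35,fy=.35)
f[:g.shape[0],:g.shape[1]]=g
cv2.imwrite("pics/s1.png",f)
E
```

```text
t 8.375 chest mm [  1.9   1.5 110.3] rot in chest [[0.006, 1
```

View pics/w4.png

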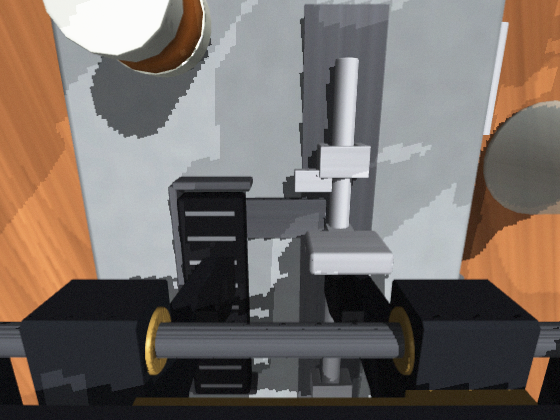

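The lug at (313,180) is now beyond the bar (its +y edge is at row 198). I'll measure the travel from the tab, pad end and keeper.

```bash
python3 - <<'E'
from w import *
d=pickle.load(open("w4.pkl","rb"))
W=at_z(d,[(349,230),(349,251),(213,191),(344,145),(344,173),(285,198),(313,190)],[.132,.132,.110,.105,.105,.095,.1])
print("tab far/near,pad end,keeper far/near,bar edge,lug near\n",((W-[P[0],P[1],0])@Rc*1e3).round(1))
E
```

```text
t 8.475 chest mm [  1.8   1.5 110.3] rot in chest [[0.006, 1.0, -0.001], [1.0, -0.006, -0.011], [-0.011, -0.001, -1.0]] q [-0.28  0.77  0.12  1.99 -0.19  0.4  -0.27] op 42.34271981017509 F [ -4.44241849 -17.5133782   15.00704001]
tab far/near,pad end,keeper far/near,bar edge,lug near
 [[ 29.   30.9 132. ]
 [ 29.5  22.1 132. ]
 [-27.1  41.4 110. ]
 [ 30.5  60.5 105. ]
 [ 31.1  48.1 105. ]
 [  4.8  34.   95. ]
 [ 17.9  39.1 100. ]]
```

The travel is past 35 mm and the bolt is stalled on its stop with the catch down. I'll back off the tab slightly, then lift.

```bash
python3 -m jog '[[[-0.003,0,0,0,0,0],[-0.004,0,0,0,0,0],[-0.002,0,0,0,0,0],[0,0,0,0,0,0]]]'
python3 -m jog '[[[0,0,-0.003,0,0,0],[0,0,-0.004,0,0,0],[0,0,-0.006,0,0,0],[0,0,-0.02,0,0,0],[0,0,-0.03,0,0,0],[0,0,-0.03,0,0,0],[0,0,-0.03,0,0,0],[0,0,0,0,0,0],[0,0,0,0,0,0]]]'; python3 wp.py w5
```

```text
clock: 8.98
tool_pos: [0.5187, 0.0568, 0.1103]
eef_rot: [0.791, 0.612, 0.0, 0.0]
contact_force: [-0.2, -0.9, 11.0]
opening: 0.484
finger_force: 11.0
clock: 10.1
tool_pos: [0.5175, 0.0583, 0.232]
eef_rot: [0.789, 0.614, -0.001, -0.001]
contact_force: [-0.6, 0.5, 0.7]
opening: 0.484
finger_force: 0.0
t 10.1 chest mm [  0.4   2.4 232. ] rot in chest [[-0.005, 1.0, -0.002], [1.0, 0.005, -0.0], [-0.0, -0.002, -1.0]] q [-0.31  0.57  0.18  1.9  -0.15  0.69 -0.3 ] op 42.62969075481119 F [-0.5577075   0.53808688  0.73496608]
```

View pics/w5.png

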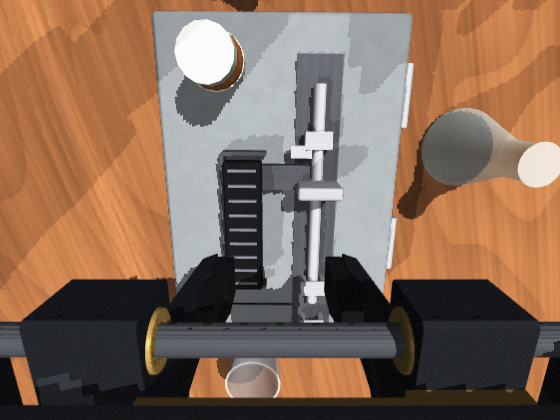

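The view is clear: tab top (320,187), keeper (319,138), lug (300,153) past the bar (285,165). I'll measure the travel, chest shift and catch height.

```bash
python3 - <<'E'
from w import *
L=lambda n,px,z:print(n,((at_z(pickle.load(open(n+".pkl","rb")),px,z)-[P[0],P[1],0])@Rc*1e3).round(1).tolist())
L("w5",[(320,187),(319,132),(319,142),(241,158),(241,288),(285,164),(300,158),(154,14),(410,14)],[.132,.105,.105,.118,.118,.095,.1,.09,.09])
L("w1",[(324,182),(324,79),(324,91),(248,104),(248,237),(285,114),(304,153)],[.132,.105,.105,.118,.118,.095,.1])
d=snapshot("top");f=d["frame"];d0=pickle.load(open("top0.pkl","rb"))
cv2.imwrite("pics/t1.png",np.hstack([cv2.resize(x[180:320,210:390,::-1],(400,311),interpolation=cv2.INTER_CUBIC) for x in(d0["frame"],f)]))
E
```

```text
t 10.15 chest mm [  0.3   2.2 231.7] rot in chest [[-0.005, 1.0, -0.002], [1.0, 0.005, -0.0], [-0.0, -0.002, -1.0]] q [-0.31  0.57  0.18  1.9  -0.15  0.69 -0.3 ] op 42.339380840912035 F [-0.40565303  0.67887179 -0.95498348]
w5 [[30.1, 21.8, 132.0], [30.8, 59.8, 105.0], [31.1, 52.1, 105.0], [-29.3, 40.9, 118.0], [-32.3, -69.9, 118.0], [4.6, 33.0, 95.0], [16.7, 38.8, 100.0], [-95.4, 145.3, 90.0], [97.8, 146.3, 90.0]]
w1 [[30.8, -16.0, 132.0], [30.8, 58.9, 105.0], [31.2, 50.2, 105.0], [-26.8, 40.0, 118.0], [-28.8, -66.1, 118.0], [1.3, 32.7, 95.0], [17.3, 1.8, 100.0]]
```

View pics/t1.png

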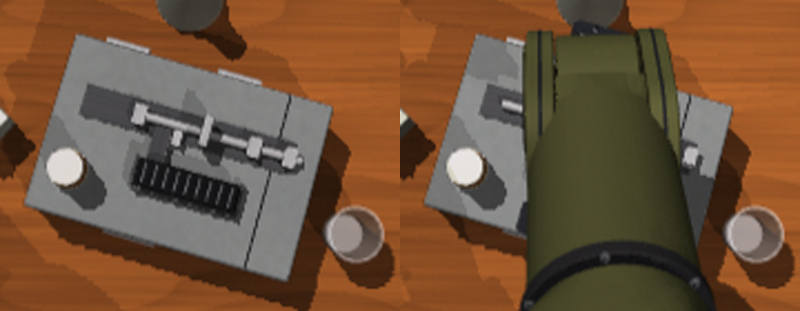

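In the before/after top view, the chest, jar and beaker have not moved. The tab and lug travelled 37–38 mm, so the bolt is fully drawn. The pad measures 111 mm long at z = 118 mm, so the catch is up. Handing in.

```bash
python3 -c "from plant import *;print(finish_job())"
```

```text
the job is handed in; nothing more can be done
None
```

The job is handed in, with no verdict returned: the bolt measured about 37–38 mm drawn, the catch looked sprung back up, and the chest, jar and beaker were where they started.

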